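Seat a test disc in a bonding fixture and close the retainer

ROBOT

A 7-joint arm with a two-finger parallel gripper is mounted at the origin on the work surface. World frame = base frame: x ahead of the robot, y to its left, z up, the work surface at z = 0. Lengths are in m, angles in degrees, forces in N, time in s.
With the tool pointing down it reaches from about 0.375 to 0.925 m from the base axis. Payload 3.1 kg.
Tool frame: the origin (TCP) lies midway between the tips of the shut fingers; the grasp point (between the pads) lies 19 mm behind it; z points along the fingers, y is the direction in which the jaws open and shut (so a half turn about z gives the same grasp; the last joint's range is limited). The gripper opens to 85 mm and grips with 20 to 120 N. Pads are 22 mm wide; open, the fingers measure 114 mm over their backs; the gripper's body (76 mm by 85 mm) begins 54 mm behind the grasp point. The pads swing forward as they close: fully open they stand 13 mm farther back than shut.
Start: joints at [60.573, 21.939, 2.515, 91.553, -1.026, 66.532, -2.859], TCP at [0.263, -0.595, 0.231] pointing down, gripper open.
Joint ranges: [-149.38, 149.38], [-23.57, 123.04], [-84.95, 90], [0, 143.3], [-89.99, 269.99], [3.08, 112.72], [-163.45, 163.45]. Speed limits (degrees/s): [159.86, 159.86, 180, 180, 180, 180, 180].

INTERFACE

Orientations are given as [roll, pitch, yaw] about the fixed x, y, z axes, in that order (R = Rz(yaw) Ry(pitch) Rx(roll)).
In Python, from workcell import arm, vision, models gives the robot as it stands.
- The arm moves only by the shell command python3 -m handwheel 'ROWS'. ROWS is JSON, a list of rows, each an object with "fingers": the finger opening in mm, from 0 to 85.4; "linear": the shift along the world's x, y, z in mm, a list of three; "turn": the turn about the world's z in rad. In form: [{"fingers": fingers, "linear": [dx, dy, dz], "turn": turn}, ...]. A call has 1 to 5 rows; each row shifts and turns the pose as measured when the row begins; what a row does not reach is not made up. A row lasts 1/8 s, in which the tool goes at most 62.5 mm and 10.7 degrees, less where a joint would pass 70% of its speed; a pose out of reach is approached as far as the arm can. A call is refused whole if a number of a shift passes 62.5 or a number of a turn 0.188, either way. A call with a gripper value outside its range is refused whole. The fingers move at their own pace and stop on an object; the grip force is fixed at half the most. Time passes only in rows, so rows that do not move let the fingers close. It gives the time, the measured TCP pose, the force and the opening at its end, in the units of the state.
- arm.sense(): the state, without advancing time (a new reading comes with each control period).
- vision.read_camera(name): name is "scene" or "top" or "wrist"; returns a dict with "img" (420x560x3 uint8, red, green, blue), "camera_matrix" (3x3 intrinsics, pixels), "R" (3x3) and "t" (3): a world point X has camera coordinates R X + t. Camera axes: x right, y down, z forward; pixel columns grow to the right and rows downward; lengths in m; the calibration is good to about 2 mm. A picture is of the moment at which its call begins. There is no depth.
- arm.job_done(): hands the job in, once; it reports no verdict.
Trained networks look in the newest picture that a camera, given by its name, has taken for a name from the list of things; names that differ only in an ending like _2 or _b are one class to them, and where a whole thing is asked for, a point or a joint stands for the part that bears it (a point fixed in the world has none). Each returns a list of dicts, best first, with "score" (0 to 1); they miss things now and then, are a little off and sometimes report something else, mostly with a low value. They report only what shows in the picture. A call takes as long as a camera call. They do not tell look-alikes from the thing itself.
- models.cut_out(camera, label): "region" (420x560 bool, what is visible of it) and "xy" ([column, row] in pixels, amid what is visible of it).
- models.tip_of(camera, label): "xy" ([column, row] in pixels: a listed point, or the origin of a listed thing).
The state is a dict: "t": time; "joints": joint angles; "dq": joint speeds; "effort": joint torques, N m; "ee_pos": TCP position; "ee_rot": TCP orientation; "force": force on the tool from outside, world axes, zero at the start; "wrist_torque": the same for the moment, N m; "gripper_width": finger opening in m.
Only numpy, scipy, OpenCV 4.12 (cv2) and the standard library are available. Lean on these libraries where they do the work, as an engineer would, in place of code of your own. Each camera call takes 0.05 s, during which the arm holds its last target.

TASK

Push the loose dark steel disc that lies on the aluminium bonding fixture across the plate with your fingertips until it drops flat into the large empty round recess, then push the retainer's upright post until the sliding tongue has run all the way over the disc to its stop. Do not pick anything up: the disc is only pushed, never lifted, and everything else on the plate and the table stays where it is.

Things in the scene. Friction and masses are not known exactly. Their poses are not given: they have to be found in the camera images.
- fixture: Fixed aluminium plate 160 (x) by 280 (y) by 22 mm high, origin at the centre of its underside; flat top = deck. Blind recesses 9 mm deep: large empty one at x +20, y -20 mm; small one (34 mm wide, filled) at x +45, y -85. Two guide rails, 10 mm wide, 8 mm high above the deck, at x 0 and +40, y +48 to +136, with a strap over them at y +130 (13 mm above the deck).
- recess (a point): Centre of the mouth of the large empty recess, at deck height (22 mm above the table). The recess is 44 mm across, 9 mm deep, with a flat floor. Axes as the fixture's.
- disc_center (a point): Centre (half-way up) of the loose plain dark steel disc to be seated: 40 mm across, 8 mm thick, about 80 g. Starts flat on the deck on the fixture's -x side of the recess, centre 4 mm above the deck. Seated, its centre is 5 mm and its top 1 mm below the deck. It tips in by itself once pushed to within about 9 mm of the recess's centre.
- retainer (a joint): Travel (m) of the sliding steel tongue towards the fixture's -y: 0 open, 0.07 at its stop over the recess; starts at 0 to 0.008, about 1.5 N of friction, no spring, stays where left. Tongue 28 mm wide (x), 80 mm long (y), 1.5 to 6.5 mm above the deck, centred on fixture x +20; at 0 it spans y +40 to +120, clear of the recess. It clears the disc only if that lies flat in the recess.
- post (a point): Point on the axis of the retainer's upright round post, 23.5 mm above the deck. Post 12 mm in diameter, standing on the tongue, its top 40.5 mm above the deck. Push it towards the fixture's -y from its +y side. On the fixture it lies at x +20, y +75 mm when the retainer is at 0, and y +5 mm at the stop.
- small_disc: Bystander: dark steel disc 30 mm across, 8 mm thick, in the small recess. Origin at the centre of its underside.
- jar: Bystander: small white jar with black cap, 32 mm across, 45 mm high, standing on the plate's near left corner. Origin at the centre of its underside.
- cartridge_a: Bystander: standing sealant cartridge, 50 mm across, 215 mm high. Origin at the centre of its underside.
- cartridge_b: Bystander: another such cartridge, 50 mm across, 215 mm high. Origin at the centre of its underside.
- can: Bystander: standing dark metal can, 72 mm across, 170 mm high. Origin at the centre of its underside.
- tin: Bystander: low wide white tub with red cap, 84 mm across, 55 mm high. Origin at the centre of its underside.
- carton: Bystander: cardboard carton 70 by 100 by 45 mm. Origin at the centre of its underside.
- spatula: Bystander: spatula 200 mm long lying flat on the table along its own x axis. Origin at the middle of its underside.
There are look-alikes about, which are no part of the job. What is shaped like the part that bears disc_center but red is not meant.

How it is judged (in metres and radians):
On the way, in this order (a step that is already met when the one before it is completed fails the run):
1. the disc lies flat in the large recess (horizontal distance between disc_center and recess below 0.004 m and z of disc_center in the frame of recess below -0.003 m and angle between disc_center's own z axis and vertical below 0.08 rad), for 0.2 s.
2. the retainer is slid over the disc to its stop (all of step 1 and value of joint retainer above 0.062 m), for 0.2 s.
At the end, for the whole second after the job is handed in: The disc lies flat (within 0.08 rad) at the bottom of the large recess (centre within 4 mm of the recess's, and at least 3 mm below deck level) and the retainer stands at least 62 mm along its 70 mm travel (all of step 2); the robot touches nothing.
It fails at once if the disc is lifted (its centre more than 8 mm above where it lies on the deck) (z of disc_center in the frame of recess above 0.012 m).
It fails at once if the disc is pushed off the plate (z of disc_center in the frame of recess below -0.012 m).
It fails at once if a bystander on the plate or table is moved by more than 15 mm (distance of any of small_disc, jar, cartridge_a, cartridge_b, can, tin, carton, spatula from where it was at the start of the episode above 0.015 m).
It also fails if it takes over 48 s, if anything falls off the work surface, if the arm or the gripper's body presses on something with over 40 N, if the wrist force passes 120 N, or if a joint passes its speed limit or range.

## Working session

There is one attempt and no reset: what is moved stays moved. The work goes in short steps, Python scripts to look and compute and a shell command to move; the robot and the scene stay as the last step left them, time stands still between calls to the robot, and variables do not carry over. Pictures are saved under pics/ and viewed, and the job is handed in when it is done.

```bash
mkdir -p pics; ls
python3 - <<'E'
from workcell import arm, vision, models
import cv2
s=arm.sense();print({k:s[k] for k in('t','ee_pos','ee_rot','force','gripper_width')})
for n in('scene','top'):
    d=vision.read_camera(n);cv2.imwrite(f'pics/{n}0.png',d['img'][:,:,::-1])
    print(n,d['t'],d['camera_matrix'][0])
    for l in('fixture','recess','disc_center','post','small_disc','jar'):
        print(l,[(round(r['score'],2),[round(float(v),1) for v in r['xy']]) for r in models.tip_of(n,l)[:3]])
E
```

```text
pics
{'t': 0.0, 'ee_pos': array([ 0.26213177, -0.59375545,  0.22986302]), 'ee_rot': array([-1.79847631e+02,  7.89223144e-03,  2.38253708e+01]), 'force': array([0.40378104, 0.17472433, 0.60711192]), 'gripper_width': 0.0856742833253466}
scene [-0.36183919 -0.31472028  1.40782775] [393.91311732   0.         280.53696972]
fixture [(0.79, [255.9, 219.6]), (0.34, [398.9, 156.6])]
recess [(0.96, [258.7, 225.7]), (0.6, [249.7, 248.8])]
disc_center [(0.7, [228.0, 226.8]), (0.67, [227.9, 184.4]), (0.62, [176.5, 244.5])]
post [(0.57, [278.5, 199.6])]
small_disc [(0.51, [250.1, 245.4])]
jar [(0.74, [282.3, 301.4]), (0.51, [262.3, 187.1])]
top [0.00209284 0.57034621 1.25449921] [487.08509843   0.         278.86953026]
fixture [(0.82, [298.6, 217.0]), (0.2, [326.7, 221.6])]
recess [(0.92, [309.6, 206.7])]
disc_center [(0.7, [385.1, 214.1]), (0.61, [328.2, 219.0]), (0.58, [375.6, 240.9])]
post [(0.82, [269.3, 215.4])]
small_disc [(0.52, [324.4, 190.3])]
jar [(0.48, [270.4, 247.5]), (0.44, [273.4, 215.4])]
```

View pics/scene0.png

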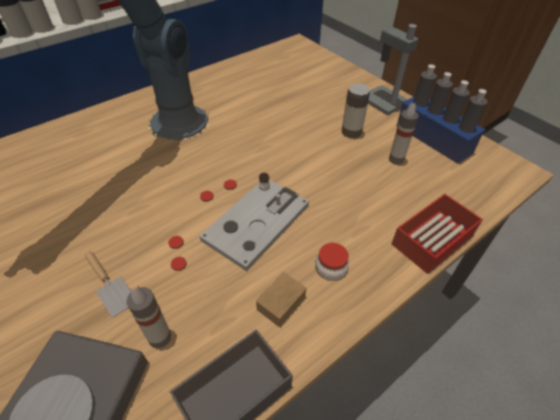

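View pics/top0.png

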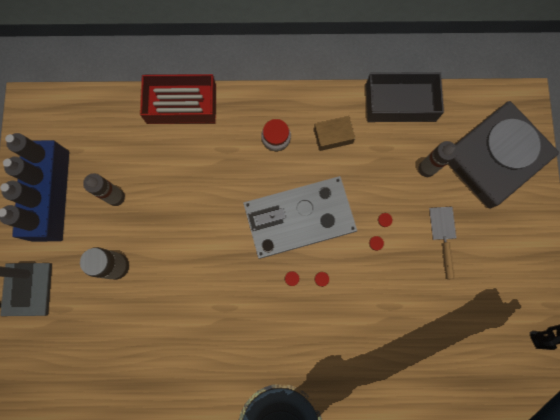

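The top view shows the plate around (300,217). The dark disc is at (328,220), the small disc at (325,193), the recess at (305,208), the rails and post at (268,216), and the jar at (267,245). I'll zoom in and fit the fixture pose.

Run:
```python
import cv2
a=cv2.imread('pics/top0.png')[170:265,235:365];cv2.imwrite('pics/topz.png',cv2.resize(a,None,fx=6,fy=6,interpolation=cv2.INTER_CUBIC))
a=cv2.imread('pics/scene0.png')[165:270,195:315];cv2.imwrite('pics/scenez.png',cv2.resize(a,None,fx=5.5,fy=5.5,interpolation=cv2.INTER_CUBIC))
```

```text
(no output)
```

View pics/topz.png

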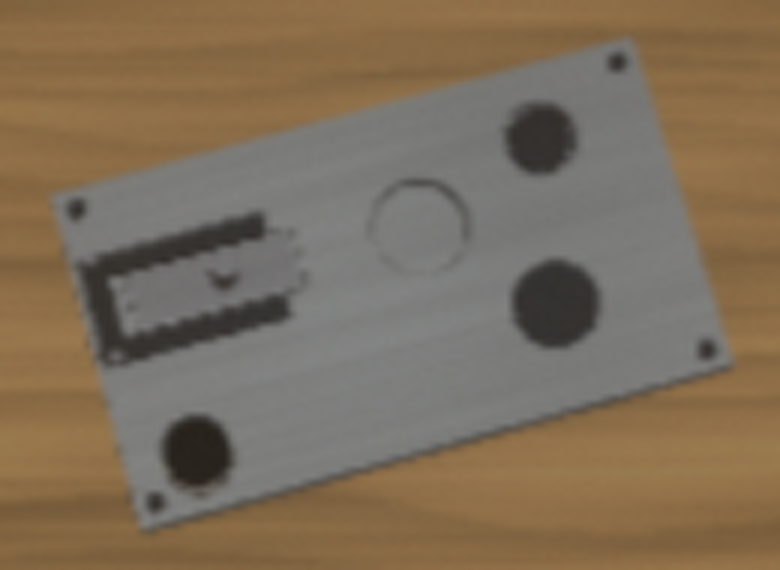

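View pics/scenez.png

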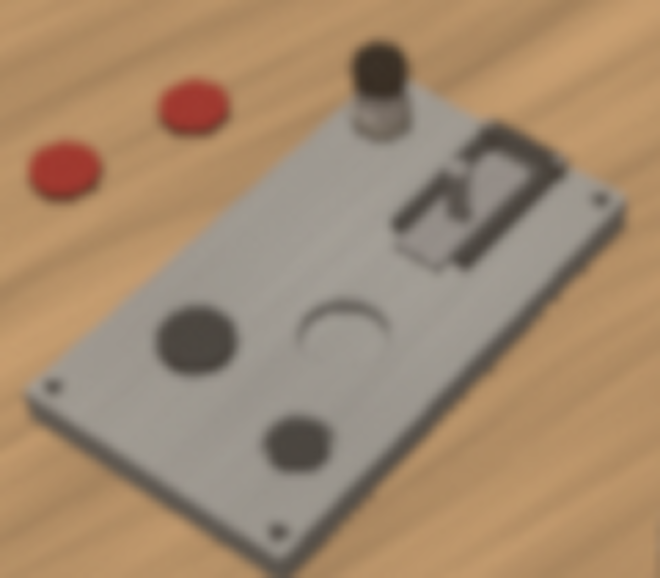

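```bash
cat > h.py <<'E'
import numpy as np
from workcell import arm, vision, models
def ray(d,uv,z):
    K,R,t=d['camera_matrix'],d['R'],np.asarray(d['t'])
    v=R.T@np.linalg.solve(K,[uv[0],uv[1],1.]);c=-R.T@t
    return c+v*(z-c[2])/v[2]
def proj(d,X):
    x=np.atleast_2d(X)@d['R'].T+d['t'];x=x@d['camera_matrix'].T
    return x[:,:2]/x[:,2:]
def dark(d,guess,r=14,lo=None):
    pass
E
python3 - <<'E'
from h import *
from scipy.optimize import least_squares
D={n:vision.read_camera(n) for n in('top','scene')}
f=lambda u,v,s,ox,oy:(ox+(u+.5)/s-.5,oy+(v+.5)/s-.5)
T=lambda u,v:f(u,v,6,235,170); S=lambda u,v:f(u,v,5.5,195,165)
obs=[('top',T(52,196),(80,140,22)),('top',T(632,38),(80,-140,22)),('top',T(733,366),(-80,-140,22)),('top',T(143,530),(-80,140,22)),
('top',T(418,226),(20,-20,22)),('top',T(541,138),(45,-85,22)),
('scene',S(28,400),(-80,-140,22)),('scene',S(282,566),(80,-140,22)),('scene',S(627,205),(80,140,22)),('scene',S(297,443),(45,-85,22))]
def W(p,L):
    c,s=np.cos(p[2]),np.sin(p[2]);L=np.array(L)/1000
    return np.array([p[0]+c*L[0]-s*L[1],p[1]+s*L[0]+c*L[1],L[2]])
res=lambda p:np.concatenate([proj(D[n],W(p,L))[0]-uv for n,uv,L in obs])
for sel in ('top','scene',None):
    o=obs; 
    r=least_squares(lambda p:np.concatenate([proj(D[n],W(p,L))[0]-uv for n,uv,L in obs if sel in(None,n)]),[.55,0,.2])
    print(sel,r.x[:2],np.degrees(r.x[2]),np.abs(r.fun).max());
    if sel!='scene': print(r.fun.round(1).reshape(-1,2).tolist())
p=r.x; np.save('pose.npy',p)
c,s=np.cos(p[2]),np.sin(p[2])
for n,uv,z in(('top',T(556,304),.030),('scene',S(197,341),.030)):
    X=ray(D[n],uv,z); d=X[:2]-p[:2]; print(n,'disc',X,'fixt',[(c*d[0]+s*d[1])*1e3,(-s*d[0]+c*d[1])*1e3])
for n,uv,z in(('top',T(200,445),.067),('top',T(222,280),.062)):
    X=ray(D[n],uv,z); d=X[:2]-p[:2]; print(n,X,'fixt',[(c*d[0]+s*d[1])*1e3,(-s*d[0]+c*d[1])*1e3])
print('recess',W(p,(20,-20,22)),'post0',W(p,(20,75,22)))
for l in ('post','recess'):
  for n in D:
    r=models.tip_of(n,l)[0]; X=ray(D[n],r['xy'],.0455 if l=='post' else .022);d=X[:2]-p[:2]; print(l,n,X,[(c*d[0]+s*d[1])*1e3,(-s*d[0]+c*d[1])*1e3])
E
```

```text
top [ 0.54930205 -0.05973381] 15.090915447782939 0.40152148274131605
[[-0.4, -0.1], [0.1, -0.2], [0.3, -0.1], [-0.4, 0.2], [0.4, 0.2], [-0.1, 0.1]]
scene [ 0.55322218 -0.06132925] 15.28597461716254 1.0610073672269493
None [ 0.55060651 -0.06020043] 15.241484305912621 1.4971986755062119
[[-0.2, -0.4], [0.1, -0.8], [0.5, -0.7], [-0.1, -0.2], [0.5, -0.3], [0.0, -0.4], [-0.9, -1.5], [-0.3, -1.0], [-0.0, -1.3], [0.3, 0.2]]
top disc [ 0.53617836 -0.1342604   0.03      ] fixt [np.float64(-33.39013238606675), np.float64(-67.66203542707679)]
scene disc [ 0.54080709 -0.13641441  0.03      ] fixt [np.float64(-29.490470969977267), np.float64(-70.9571110891548)]
top [0.46911292 0.02682131 0.067     ] fixt [np.float64(-55.75022011122579), np.float64(105.38454282225406)]
top [0.54302174 0.0168462  0.062     ] fixt [np.float64(12.936633111096915), np.float64(76.33056623701347)]
recess [ 0.5751608 -0.0742392  0.022    ] post0 [0.55018645 0.01741931 0.022     ]
post top [0.55007996 0.01563759 0.0455    ] [np.float64(19.42886029590112), np.float64(73.30894180409797)]
post scene [0.54476116 0.02176977 0.0455    ] [np.float64(15.909220227882884), np.float64(80.62368190095881)]
recess top [ 0.57092577 -0.08602925  0.022     ] [np.float64(12.814477897903066), np.float64(-30.26201688193532)]
recess scene [ 0.57335904 -0.07579005  0.022     ] [np.float64(17.853917558688078), np.float64(-21.022640561643904)]
```

```bash
python3 -m handwheel '[{"fingers":22,"linear":[30,50,0],"turn":0.075},{"fingers":22,"linear":[30,50,0],"turn":0.075},{"fingers":22,"linear":[30,50,0],"turn":0.075},{"fingers":22,"linear":[30,50,0],"turn":0.075},{"fingers":22,"linear":[30,50,0],"turn":0.075}]'
```

```text
t: 1.62
ee_pos: [0.4104, -0.3441, 0.2322]
ee_rot: [179.7, 0.2, 45.2]
force: [0.1, -0.4, -0.0]
gripper_width: 0.0222
```

```bash
python3 -m handwheel '[{"fingers":22,"linear":[30,50,-15],"turn":0.08},{"fingers":22,"linear":[30,50,-15],"turn":0.08},{"fingers":22,"linear":[30,50,-15],"turn":0.07}]'
python3 - <<'E'
from h import *
import cv2
d=vision.read_camera('wrist');cv2.imwrite('pics/w1.png',d['img'][:,:,::-1])
s=arm.sense();print(s['ee_pos'],s['ee_rot'],s['joints'])
for l in('fixture','recess','disc_center','post','small_disc'):
    print(l,[(round(r['score'],2),[round(float(v),1) for v in r['xy']],ray(d,r['xy'],.026 if l=='disc_center' else .022).round(4)) for r in models.tip_of('wrist',l)[:3]])
r=models.cut_out('wrist','disc_center')
print([(x['score'],x['xy'],x['region'].sum()) for x in r[:3]])
E
```

```text
t: 2.0
ee_pos: [0.5045, -0.1904, 0.1894]
ee_rot: [179.2, 0.2, 58.7]
force: [0.8, -0.1, 0.4]
gripper_width: 0.0216
[ 0.50827358 -0.17872306  0.18757706] [179.39290527  -0.27793362  59.57964399] [ 31.70833833  13.39046476 -18.71541814 109.052717     4.93936275
  57.67414813 -19.55136089]
fixture [(0.91, [247.9, 57.7], array([ 0.5504, -0.0609,  0.022 ]))]
recess [(0.77, [277.2, 57.2], array([ 0.5744, -0.0749,  0.022 ]))]
disc_center [(0.9, [278.4, 131.5], array([ 0.54  , -0.1335,  0.026 ])), (0.79, [101.1, 128.9], array([ 0.3913, -0.0402,  0.026 ])), (0.73, [147.0, 190.4], array([ 0.3912, -0.1128,  0.026 ]))]
post []
small_disc [(0.6, [343.2, 86.6], array([ 0.6161, -0.1303,  0.022 ]))]
[(0.94, [148.1, 194.0], np.int64(986)), (0.92, [290.5, 258.5], np.int64(671)), (0.8, [103.2, 130.6], np.int64(1246))]
```

View pics/w1.png

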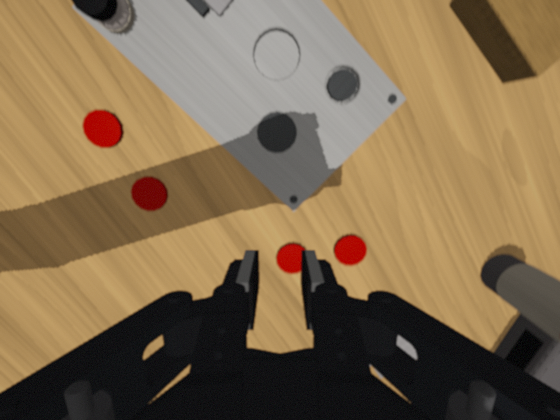

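The wrist image shows the disc at (277,132), the recess at (277,54) and the fingers centred on column 279, so the heading is already nearly aligned.

```bash
cat >> h.py <<'E'
import cv2
def blob(d,uv,thr=60,win=45):
    g=cv2.cvtColor(d['img'],cv2.COLOR_RGB2GRAY);m=(g<thr).astype('uint8')
    n,l,st,c=cv2.connectedComponentsWithStats(m)
    u,v=int(uv[0]),int(uv[1]);k=l[v,u];return c[k],st[k],g[v-40:v+40:6,u]
E
python3 - <<'E'
from h import *
d=vision.read_camera('wrist');cv2.imwrite('pics/w2.png',d['img'][:,:,::-1])
s=arm.sense();print(s['ee_pos'],s['ee_rot'])
def g(u,v):return cv2.cvtColor(d['img'],cv2.COLOR_RGB2GRAY)[v,u]
r=[x for x in models.tip_of('wrist','disc_center')];print([x['xy'] for x in r])
print(blob(d,r[0]['xy'],55))
print(ray(d,blob(d,r[0]['xy'],55)[0],.029))
rr=models.cut_out('wrist','recess');print([(x['xy'],x['score']) for x in rr])
e=ray(d,(276.5,54),.022);print('rec',e)
p=np.load('pose.npy')
a=cv2.resize(d['img'][0:220,180:440,::-1],None,fx=3,fy=2.7);cv2.imwrite('pics/w2z.png',a[:594])
E
```

```text
[ 0.50275016 -0.19417957  0.18945668] [179.26640174   0.22030946  58.37458056]
[[100.8, 128.0], [278.7, 128.1], [293.1, 253.5], [146.5, 192.7], [351.6, 247.7]]
(array([273.79177464, 166.16561448]), array([     0,      0,    560,    406, 175190], dtype=int32), array([145, 148, 148, 142,  62,  56,  56,  53,  58,  56, 153, 158, 160,
       153], dtype=uint8))
[ 0.51637475 -0.1639013   0.029     ]
[([266.4, 73.1], 0.78)]
rec [ 0.57387141 -0.07628204  0.022     ]
```

View pics/w2z.png

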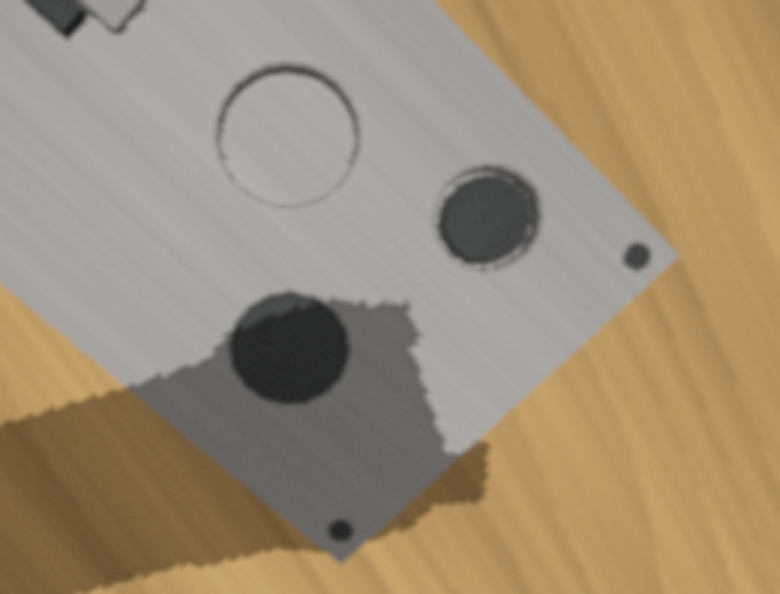

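Run:
```python
from h import *
d=vision.read_camera('wrist');s=arm.sense();P=s['ee_pos'];print(P,s['ee_rot'])
D=ray(d,(276.3,128.3),.029)[:2];R=ray(d,(275.6,50.4),.022)[:2]
C1=ray(d,(180+677/3,257/2.7),.022)[:2];C2=ray(d,(180+341/3,560/2.7),.022)[:2]
print(D,R,np.linalg.norm(R-D),np.degrees(np.arctan2(*(R-D)[::-1])),C1,C2,np.linalg.norm(C1-C2),np.degrees(np.arctan2(*(C1-C2)[::-1])))
h=(R-D)/np.linalg.norm(R-D)
for b in (50,45): print(b,(D-h*b/1e3-P[:2])*1e3)
print(h)
```

```text
[ 0.50296168 -0.19341242  0.18940581] [179.27612234   0.19162128  58.43360757]
[ 0.53826058 -0.13330044] [ 0.57490055 -0.07288556] 0.07065723140395613 58.76433554305621 [ 0.66342398 -0.17342788] [ 0.51081908 -0.21354929] 0.15779095004682203 14.730296230876375
50 [ 9.37093568 17.35990033]
45 [11.96373238 21.63510854]
[0.51855934 0.85504164]
```

```bash
python3 -m handwheel '[{"fingers":22,"linear":[9,17,-50],"turn":0.006},{"fingers":22,"linear":[0,0,-50],"turn":0},{"fingers":22,"linear":[0,0,-35],"turn":0},{"fingers":22,"linear":[0,0,-10],"turn":0},{"fingers":22,"linear":[0,0,0],"turn":0}]'
```

```text
t: 3.18
ee_pos: [0.5142, -0.1815, 0.0446]
ee_rot: [178.7, 0.2, 58.3]
force: [0.1, -0.6, 0.5]
gripper_width: 0.0221
```

```bash
python3 -m handwheel '[{"fingers":22,"linear":[-4,2,-12],"turn":0.006},{"fingers":22,"linear":[0,0,-5],"turn":0},{"fingers":22,"linear":[0,0,0],"turn":0}]'
python3 - <<'E'
from h import *
d=vision.read_camera('wrist');cv2.imwrite('pics/w3.png',d['img'][:,:,::-1])
s=arm.sense();print(s['ee_pos'],s['ee_rot'],s['force'])
E
```

```text
t: 3.55
ee_pos: [0.5128, -0.1808, 0.0301]
ee_rot: [178.3, 0.1, 58.6]
force: [-0.1, 0.5, -0.1]
gripper_width: 0.0221
[ 0.51280195 -0.18087106  0.03019358] [1.78340408e+02 8.92349453e-02 5.85966832e+01] [ 0.79334869 -0.79297688  0.11431407]
```

View pics/w3.png

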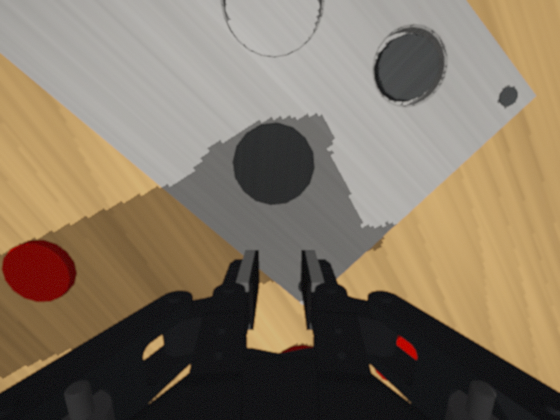

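```bash
python3 -m handwheel '[{"fingers":22,"linear":[-3,2,-4],"turn":0},{"fingers":22,"linear":[0,0,-1.5],"turn":0},{"fingers":22,"linear":[4,7,0],"turn":0}]'
```

```text
t: 3.98
ee_pos: [0.5141, -0.1724, 0.0251]
ee_rot: [178.2, 0.1, 58.5]
force: [0.1, -0.4, -0.7]
gripper_width: 0.022
```

```bash
python3 -m handwheel '[{"fingers":22,"linear":[4.2,6.8,0],"turn":0},{"fingers":22,"linear":[4.2,6.8,0],"turn":0},{"fingers":22,"linear":[4.2,6.8,0],"turn":0},{"fingers":22,"linear":[4.2,6.8,0],"turn":0},{"fingers":22,"linear":[4.2,6.8,0],"turn":0}]'
python3 - <<'E'
from h import *
d=vision.read_camera('wrist');cv2.imwrite('pics/w4.png',d['img'][:,:,::-1])
s=arm.sense();print(s['ee_pos'],s['ee_rot'],s['force'])
E
```

```text
t: 4.6
ee_pos: [0.5373, -0.1349, 0.0253]
ee_rot: [178.2, 0.1, 58.6]
force: [-0.3, -0.2, -0.4]
gripper_width: 0.0223
[ 0.53823415 -0.13324053  0.02548191] [ 1.78199595e+02 -3.04292870e-02  5.87244823e+01] [ 0.46127946  1.0120494  -0.29317773]
```

View pics/w4.png

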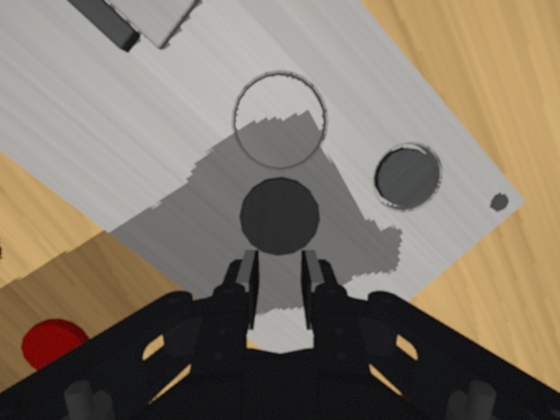

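```bash
python3 -m handwheel '[{"fingers":22,"linear":[4.2,6.8,0],"turn":0},{"fingers":22,"linear":[4.2,6.8,0],"turn":0},{"fingers":22,"linear":[4.2,6.8,0],"turn":0},{"fingers":22,"linear":[3.2,5.2,0],"turn":0}]'
python3 - <<'E'
from h import *
d=vision.read_camera('wrist');cv2.imwrite('pics/w5.png',d['img'][:,:,::-1])
s=arm.sense();print(s['ee_pos'],s['ee_rot'],s['force'])
E
```

```text
t: 5.15
ee_pos: [0.5548, -0.1065, 0.0254]
ee_rot: [178.2, 0.0, 58.7]
force: [-0.6, -0.6, 0.2]
gripper_width: 0.022
[ 0.55544739 -0.10538866  0.02555128] [ 1.78185126e+02 -6.27703601e-02  5.87439828e+01] [0.05386105 0.47238823 1.20121688]
```

View pics/w5.png

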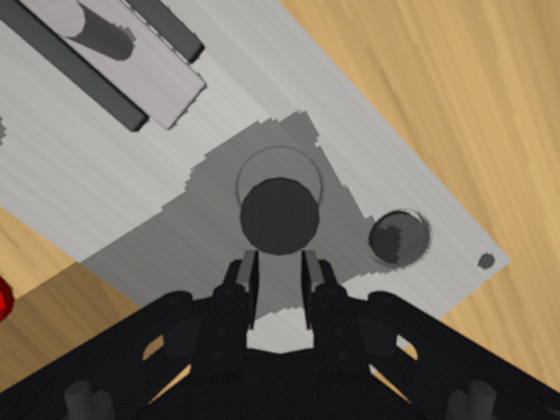

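```bash
python3 -m handwheel '[{"fingers":22,"linear":[1.6,2.6,0],"turn":0},{"fingers":22,"linear":[1.6,2.6,0],"turn":0},{"fingers":22,"linear":[1.6,2.6,0],"turn":0}]'
python3 - <<'E'
from h import *
d=vision.read_camera('wrist');cv2.imwrite('pics/w6.png',d['img'][:,:,::-1])
s=arm.sense();print(s['ee_pos'],s['ee_rot'],s['force'])
E
```

```text
t: 5.58
ee_pos: [0.5604, -0.0975, 0.0255]
ee_rot: [178.2, -0.0, 58.7]
force: [-0.2, -0.4, 0.4]
gripper_width: 0.022
[ 0.56070196 -0.09682704  0.02552925] [ 1.78182095e+02 -7.98574422e-02  5.87467550e+01] [-0.10408344 -0.04868145 -0.22342337]
```

View pics/w6.png

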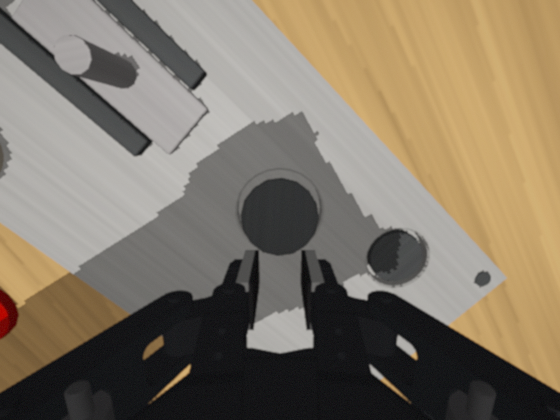

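```bash
python3 -m handwheel '[{"fingers":22,"linear":[1.6,2.6,0],"turn":0},{"fingers":22,"linear":[1.0,1.7,0],"turn":0},{"fingers":22,"linear":[0,0,0],"turn":0}]'
python3 - <<'E'
from h import *
d=vision.read_camera('wrist');cv2.imwrite('pics/w7.png',d['img'][:,:,::-1])
s=arm.sense();print(s['ee_pos'],s['ee_rot'],s['force'])
E
```

```text
t: 6.0
ee_pos: [0.5635, -0.0922, 0.0255]
ee_rot: [178.2, -0.1, 58.7]
force: [0.4, -1.0, -0.1]
gripper_width: 0.0221
[ 0.56344143 -0.09230768  0.02553683] [ 1.78182524e+02 -8.07128337e-02  5.87343067e+01] [-0.10448878  0.32722752 -0.22991578]
```

View pics/w7.png

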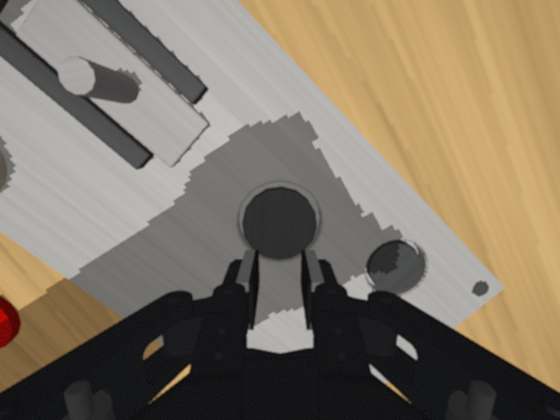

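```bash
python3 -m handwheel '[{"fingers":22,"linear":[-6,-9,0],"turn":0},{"fingers":10,"linear":[-5,-8,45],"turn":0},{"fingers":0,"linear":[0,0,60],"turn":0},{"fingers":0,"linear":[0,0,20],"turn":0},{"fingers":0,"linear":[0,0,0],"turn":0}]'
python3 - <<'E'
from h import *
d=vision.read_camera('wrist');cv2.imwrite('pics/w8.png',d['img'][:,:,::-1])
s=arm.sense();print(s['ee_pos'],s['ee_rot'],s['force'])
cv2.imwrite('pics/w8z.png',cv2.resize(d['img'][0:200,150:410,::-1],None,fx=3,fy=3))
print([(x['score'],x['xy'],ray(d,x['xy'],.0455)) for x in models.tip_of('wrist','post')])
E
```

```text
t: 6.68
ee_pos: [0.5477, -0.1142, 0.1523]
ee_rot: [178.4, 0.1, 58.5]
force: [-0.6, -0.7, -0.0]
gripper_width: -0.0003
[ 0.54722807 -0.11403789  0.15136423] [1.78477542e+02 1.61891690e-01 5.84927972e+01] [-1.09536411 -0.30391139 -0.86922942]
[(0.73, [189.4, 72.8], array([0.54898352, 0.01542733, 0.0455    ]))]
```

View pics/w8z.png

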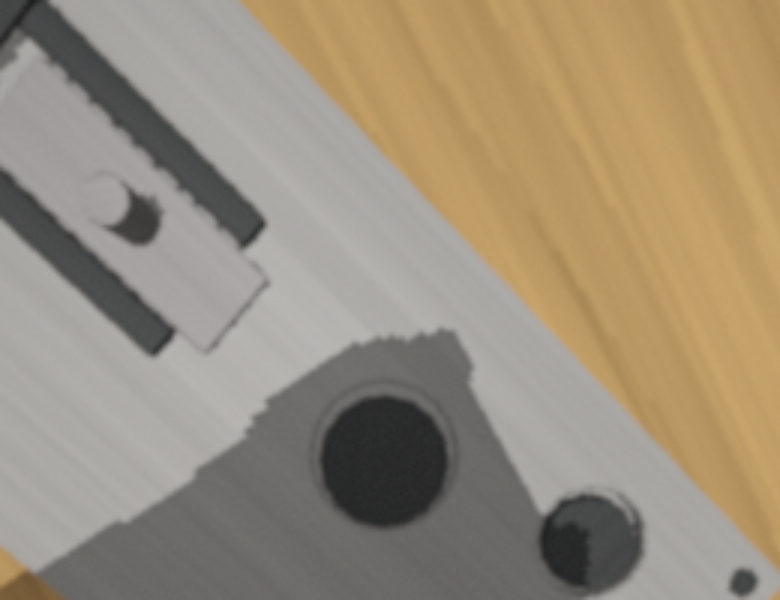

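The disc lies concentric inside the recess rim at about (277,153). Next I turn to the fixture's yaw and go over to the +y side of the post.

```bash
python3 -m handwheel '[{"fingers":0,"linear":[-2,34,0],"turn":-0.152},{"fingers":0,"linear":[-2,34,0],"turn":-0.152},{"fingers":0,"linear":[-2,34,0],"turn":-0.152},{"fingers":0,"linear":[-2,34,0],"turn":-0.152},{"fingers":0,"linear":[-2,34,0],"turn":-0.152}]'
python3 - <<'E'
from h import *
for n in('wrist',):
    d=vision.read_camera(n);cv2.imwrite('pics/w9.png',d['img'][:,:,::-1])
    s=arm.sense();print(s['ee_pos'],s['ee_rot'],s['force'])
    print([(x['score'],x['xy'],ray(d,x['xy'],.0455)) for x in models.tip_of(n,'post')])
E
```

```text
t: 7.4
ee_pos: [0.5279, 0.0547, 0.1391]
ee_rot: [179.1, 1.2, 13.0]
force: [-0.3, -0.3, 0.4]
gripper_width: -0.0001
[0.52706112 0.06172093 0.13905657] [179.33388518   1.1384794   13.2129132 ] [-0.60282757  3.97338415  0.5200199 ]
[(0.81, [330.4, 199.5], array([0.54921137, 0.01526254, 0.0455    ]))]
```

View pics/w9.png

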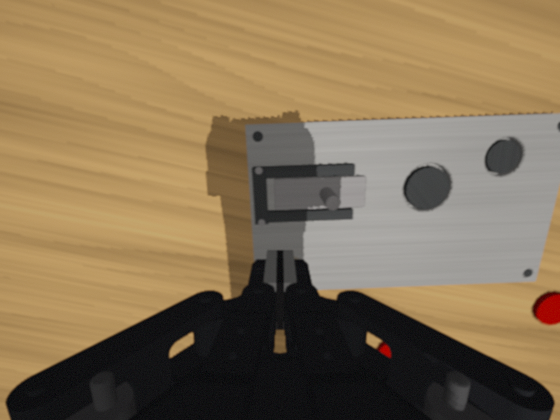

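```bash
python3 -m handwheel '[{"fingers":0,"linear":[12,-10,-20],"turn":0.03},{"fingers":0,"linear":[0,0,-30],"turn":0},{"fingers":0,"linear":[0,0,0],"turn":0}]'
```

```text
t: 7.88
ee_pos: [0.5366, 0.0474, 0.0839]
ee_rot: [179.2, 1.6, 15.8]
force: [-0.6, -0.2, -0.6]
gripper_width: 0.0
```

```bash
python3 -m handwheel '[{"fingers":0,"linear":[4,1,-20],"turn":-0.01},{"fingers":0,"linear":[0,0,-18],"turn":0},{"fingers":0,"linear":[0,0,0],"turn":0}]'
python3 - <<'E'
from h import *
d=vision.read_camera('wrist');cv2.imwrite('pics/w10.png',d['img'][:,:,::-1])
s=arm.sense();print(s['ee_pos'],s['ee_rot'],s['force'])
E
```

```text
t: 8.25
ee_pos: [0.5409, 0.0462, 0.0451]
ee_rot: [179.2, 1.6, 15.2]
force: [-0.8, -0.8, 0.4]
gripper_width: 0.0001
[0.54170773 0.04624281 0.04596872] [179.16676976   1.52361532  15.20495722] [-0.09973285  0.48640542 -0.32345986]
```

View pics/w10.png

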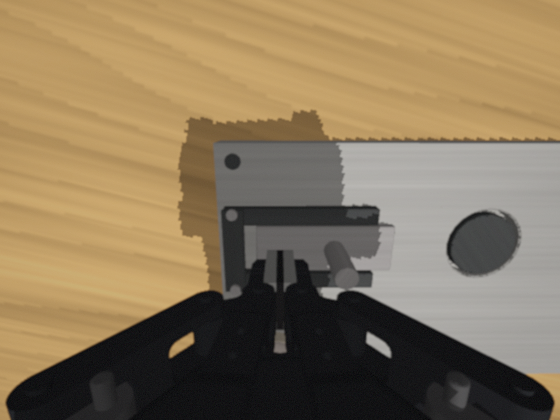

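```bash
python3 -m handwheel '[{"fingers":0,"linear":[2.6,-9.6,0],"turn":0},{"fingers":0,"linear":[2.6,-9.6,0],"turn":0},{"fingers":0,"linear":[3,-11,0],"turn":0},{"fingers":0,"linear":[3,-11,0],"turn":0},{"fingers":0,"linear":[3,-11,0],"turn":0}]'
python3 - <<'E'
from h import *
d=vision.read_camera('wrist');cv2.imwrite('pics/w11.png',d['img'][:,:,::-1])
s=arm.sense();print(s['ee_pos'],s['ee_rot'],s['force'])
E
```

```text
t: 8.93
ee_pos: [0.5572, -0.0068, 0.0479]
ee_rot: [179.3, 1.4, 15.3]
force: [0.6, 0.8, -1.8]
gripper_width: -0.0001
[ 0.55783042 -0.0095319   0.04793795] [179.16539746   1.34822492  15.18329574] [-0.09812513 -1.11425475 -0.7086643 ]
```

View pics/w11.png

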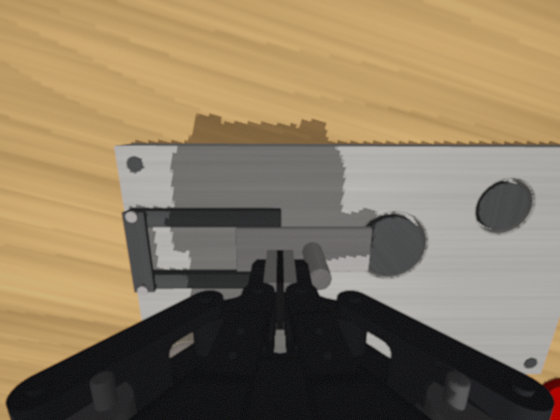

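```bash
python3 -m handwheel '[{"fingers":0,"linear":[1.5,-5.5,0],"turn":0},{"fingers":0,"linear":[1.3,-4.8,0],"turn":0},{"fingers":0,"linear":[1.3,-4.8,0],"turn":0}]'
python3 -m handwheel '[{"fingers":0,"linear":[0.8,-3,0],"turn":0},{"fingers":0,"linear":[0.8,-3,0],"turn":0}]'
python3 - <<'E'
from h import *
d=vision.read_camera('wrist');cv2.imwrite('pics/w12.png',d['img'][:,:,::-1])
s=arm.sense();print(s['ee_pos'],s['ee_rot'],s['force'])
E
```

```text
t: 9.35
ee_pos: [0.5621, -0.0253, 0.0479]
ee_rot: [179.2, 1.4, 15.2]
force: [-0.7, 1.0, 0.1]
gripper_width: -0.0001
t: 9.6
ee_pos: [0.5636, -0.031, 0.0479]
ee_rot: [179.3, 1.4, 15.2]
force: [-1.3, 5.5, 0.4]
gripper_width: -0.0004
[ 0.56358953 -0.0306667   0.04787332] [179.2888166    1.37309822  15.20022532] [-1.11394786  3.47356956  0.30068431]
```

View pics/w12.png

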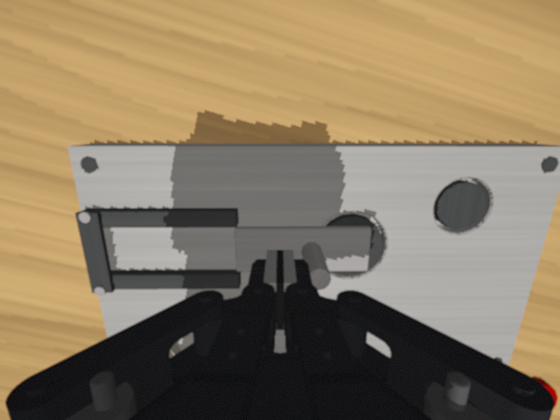

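```bash
python3 -m handwheel '[{"fingers":0,"linear":[0.6,-2.5,0],"turn":0},{"fingers":0,"linear":[0,-1,0],"turn":0}]'
```

```text
t: 9.9
ee_pos: [0.5635, -0.0307, 0.0479]
ee_rot: [179.5, 1.4, 15.4]
force: [-0.0, 3.2, 0.3]
gripper_width: -0.0
```

The arm isn't advancing any further, so the tongue is at its stop. I'll back off, go up and verify.

```bash
python3 -m handwheel '[{"fingers":0,"linear":[-3,11,0],"turn":0},{"fingers":0,"linear":[-1,5,20],"turn":0},{"fingers":0,"linear":[-10,10,50],"turn":0},{"fingers":0,"linear":[-40,0,40],"turn":0},{"fingers":0,"linear":[-40,0,10],"turn":0}]'
python3 -m handwheel '[{"fingers":0,"linear":[-20,0,10],"turn":0},{"fingers":0,"linear":[0,0,0],"turn":0}]'
python3 - <<'E'
from h import *
s=arm.sense();print(s['ee_pos'],s['force'])
for n in('wrist','top','scene'):
    d=vision.read_camera(n);cv2.imwrite(f'pics/{n}13.png',d['img'][:,:,::-1])
    print(n,[(round(x['score'],2),x['xy'],ray(d,x['xy'],.0455)) for x in models.tip_of(n,'post')[:2]])
a=cv2.imread('pics/scene13.png')[165:270,195:315];cv2.imwrite('pics/scene13z.png',cv2.resize(a,None,fx=5.5,fy=5.5,interpolation=cv2.INTER_CUBIC))
p=[.5493,-.0597,np.radians(15.1)];c,q=np.cos(p[2]),np.sin(p[2])
print('expected post',p[0]+c*.02-q*.005,p[1]+q*.02+c*.005)
E
```

```text
t: 10.52
ee_pos: [0.4729, -0.0075, 0.1762]
ee_rot: [179.0, 0.9, 15.3]
force: [0.1, -0.0, 0.9]
gripper_width: 0.0002
t: 10.78
ee_pos: [0.4522, -0.0088, 0.1909]
ee_rot: [178.7, 0.6, 15.2]
force: [1.1, 0.4, -0.0]
gripper_width: 0.0001
[ 0.45223536 -0.0087833   0.19093406] [ 1.08693929  0.41320152 -0.03070138]
wrist [(0.7, [353.1, 93.1], array([ 0.56696557, -0.0502027 ,  0.0455    ]))]
top [(0.48, [295.4, 208.1], array([ 0.56765737, -0.04746052,  0.0455    ]))]
scene [(0.48, [263.3, 212.4], array([ 0.56510704, -0.04518583,  0.0455    ]))]
expected post 0.5673069300743713 -0.04966254667275091
```

View pics/wrist13.png

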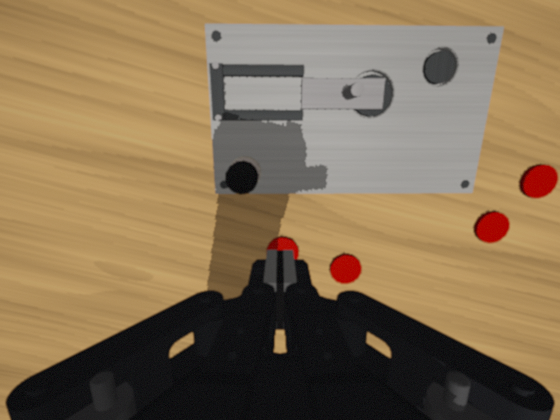

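View pics/scene13.png

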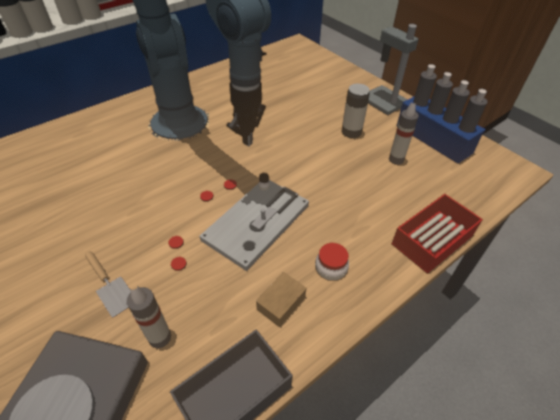

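The post measures (0.567, -0.050), where (0.567, -0.050) is expected at the stop. The disc sits under the tongue, and the jar and the other bystanders look unmoved. The arm is clear, so I'm handing in.

Run:
```python
from workcell import arm
print(arm.job_done())
```

```text
the job is handed in; nothing more can be done
None
```

I pushed the dark disc across the plate with two slightly open fingertips until it dropped into the large recess. Then I pushed the post with the shut fingers until the tongue stopped moving. I backed the arm clear and handed the job in at about 11 s on the robot's clock; no verdict was reported.

- **Disc:** the wrist picture taken before the tongue went over showed it sitting concentric inside the recess rim. I judged it flat from its look and smaller apparent size, not by a direct tilt or depth measurement. The tongue then passed over it without catching.
- **Retainer:** the wrist camera put the post at (0.567, -0.050) m, which matches the position expected at the stop. The push force rose to about 5 N there and the arm went no further. The top and scene cameras agree less well, with the post about 2 mm and 5 mm away from that point. Detection scores were modest, 0.48 to 0.70.
- **Bystanders:** the jar, small disc and the things in the final scene view look unmoved. I compared them by eye and did not measure each one.
- **Arm:** it ended well clear of everything, with the force reading near zero.

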